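# Lock up the barber's tool drawer

### The arm

A 6-joint arm with a two-finger parallel gripper is mounted at the origin on the work surface. World frame = base frame: x ahead of the robot, y to its left, z up, the work surface at z = 0. Lengths are in mm, angles in degrees, forces in N, time in s.
With the tool pointing down it reaches from about 350 to 850 mm from the base axis. Payload 8.1 kg.
Tool frame: the origin (TCP) lies midway between the tips of the shut fingers; the grasp point (between the pads) lies 19 mm behind it; x points along the fingers, z is the direction in which the jaws open and shut, and the axes are right-handed (so a half turn about x gives the same grasp; the last joint's range is limited). The gripper opens to 85 mm and grips with 20 to 120 N. Pads are 22 mm wide; open, the fingers measure 114 mm over their backs; the gripper's body (76 mm by 85 mm) begins 54 mm behind the grasp point. The pads swing forward as they close: fully open they stand 13 mm farther back than shut.
Start: joints at [65.237, 7.471, 85.268, -0, 87.261, -4.893], TCP at [203.913, 564.291, 191.392] pointing down, gripper open.
Joint ranges: [-169.43, 169.43], [-51.17, 129.36], [1.28, 143.12], [-76.62, 256.62], [0, 156.53], [-152.29, 152.29]. Speed limits (degrees/s): [136.94, 136.94, 159.86, 180, 180, 180].

### API

Orientations are given as [roll, pitch, yaw] about the fixed x, y, z axes, in that order (R = Rz(yaw) Ry(pitch) Rx(roll)).
In Python, from bench import r gives the robot as it stands. The module is installed in compiled form; this text tells all that it offers.
- The arm moves only by the tool servo_tool, never from a script. Its argument "commands" is a list that holds one entry, the list of rows, each a list of 7 numbers: the closure in counts, from 0 (fully open) to 255 (shut), then the shift along the tool's x, y, z in cm, then the turn, a rotation vector about the tool's x, y, z in degrees. A call has 1 to 8 rows; each row is the pose to reach, as a shift and turn from the pose commanded when the call began, along the tool's axes at that moment; what a row does not reach only later rows make up. A row lasts 1/10 s, in which the tool goes at most 50 mm and 8.59 degrees, less where a joint would pass 70% of its speed; a pose out of reach is approached as far as the arm can. A call with a gripper value outside its range is refused whole. The fingers move at their own pace and stop on an object; "force" is the grip in N (left out, the last holds). Time passes only in rows, so rows that repeat a pose let the fingers close. It gives the time, the measured TCP pose, the force and the opening at its end, in the units of the state.
- r.sense(): the state, without advancing time (a new reading comes with each control period).
- r.snapshot(name): name is "scene" or "top" or "wrist"; returns (picture, depth): 400x640x3 uint8, red, green, blue; 400x640 float32, mm along the optical axis (not along the pixel's ray), 0 where there is no reading.
- r.calibration(name): a dict with "fx", "fy", "cx", "cy" (pixels), "dist" ([k1, k2, p1, p2, k3] as OpenCV has them; the pictures are not rectified), "pose" (4x4, takes a point from camera to world coordinates). Camera axes: x right, y down, z forward; pixel columns grow to the right and rows downward; lengths in mm; the calibration is good to about 2 mm. A picture is of the moment at which its call begins: read the wrist's pose just before it. calibration takes no time and is no camera call; for the wrist camera it gives the pose at the moment of the call.
- r.hand_in(): hands the job in, once; it reports no verdict.
The state is a dict: "time": time; "joint_pos": joint angles; "qd": joint speeds; "joint_efforts": joint torques, N m; "tool_pos": TCP position; "tcp_rot": TCP orientation; "ft_force": force on the tool from outside, world axes, zero at the start; "wrist_torque": the same for the moment, N m; "finger_gap": finger opening in mm.
Only numpy, scipy, OpenCV 4.12 (cv2) and the standard library are available. Lean on these libraries where they do the work, as an engineer would, in place of code of your own. Each camera call takes 0.05 s, during which the arm holds its last target.

### The job

It is closing time: push the open tool drawer of the black steel case under the bottle rack fully home, turn the padlock's raised shackle so that its free leg stands over the hole in the hasp, and press it straight down until the lock clicks and the shackle stays down by itself when you let go. Feel for the hole and for the click and never force the shackle. Leave the bottles and tools around it as they stand.

Things in the scene. Friction and masses are not known exactly. Their poses are not given: they have to be found in the camera images.
- drawer (a joint): Opening of the drawer in m: 0 = fully home, against a firm stop; it starts 0.03 to 0.08 open. It slides with about 2 N of friction and stays where it is left. The padlock rides on it.
- swing (a joint): Turn of the shackle about its heel leg in rad, counter-clockwise from above: 0 = the bar points straight at the case and, with the drawer home, its free leg (toe) stands over the hole; it starts at 0.8 to 1.9 (free leg off to the left). Light friction keeps it where it is left; no stop at 0; it turns freely only while the shackle is up.
- shackle (a joint): How far the shackle is pressed down, in m: 0 = up (held by its spring, 4.5 N, growing to 10 N). The toe meets the plate or enters its hole at 0.003; later the hidden pawl raises the push to some 15 N, yields, and clicks 2 mm before a firm stop. That stop's depth is not known beforehand: 0.0275 to 0.0375. Locked, it rests 3 mm above the stop; let go before the click, it springs back to 0.
- hasp_hole (a point): Centre of the hole in the hasp, at the plate's upper face (152 mm over the counter). Steel plate 4 mm thick, 44 mm wide, fixed to the top of the case and reaching out over the drawer's front, with a hole 14 mm square, 18 mm in front of the shut drawer's face; the plate ends 36 mm in front of it. x axis points into the case (the way the drawer shuts), z up.
- slat_edge (a point): Middle of the lower front edge of the rack's upper tier, which overhangs the lock: a fixed wooden slat 416 mm long (y), from 256 to 312 mm over the counter, its front face 17 mm in front of the hasp's hole; axes as hasp_hole. An upright gripper does not fit over the shackle beside it; one leaned back towards -x by 30 to 45 degrees does.
- hasp: The same plate as a body (its origin is on the counter under the shut drawer's face, axes as hasp_hole); fixed to the case.
- drawer_face (a point): Middle of the drawer's flat front face, 91 mm over the counter; it moves with the drawer. Face 252 mm wide (y), from 36 to 146 mm over the counter, x axis into the case. The padlock's body (from 81 to 146 mm high) stands out 79 mm from its middle, 18 mm to either side; the face is free from 30 to 120 mm to either side. The rack's lower board, 30 mm high, reaches 25 mm in front of the shut face.
- shackle_bar (a point): Middle of the shackle's crown bar, at the bar's centre: 215 mm over the counter when up. Steel U of 11 mm round bar, its two legs 44 mm apart between centres; x axis along the bar from the heel leg (22 mm at -x, the pivot, in the padlock's body) to the toe (22 mm at +x), z up. The toe's flat tip is 60 mm below the bar's centre. The bar is free on both sides and underneath.
- amber_bottle: Amber glass bottle, 54 mm across, 150 mm tall, on the upper tier; origin under its foot, upright; a bystander, to be left alone
- tonic_bottle: Dark bottle, 48 mm across, 170 mm tall, on the upper tier; origin under its foot, upright; a bystander, to be left alone
- cream_jar: White jar with a black cap, 68 mm across, 55 mm tall, on the upper tier; origin under its foot, upright; a bystander, to be left alone
- aftershave: Green glass bottle, 52 mm across, 140 mm tall, on the upper tier; origin under its foot, upright; a bystander, to be left alone
- pomade_tin: Flat aluminium tin, 76 mm across, 32 mm tall, on the counter right of the rack; origin under its foot; a bystander, to be left alone
- clipper: Black hair clipper lying on the counter, 165 x 46 x 38 mm; origin under its middle; a bystander, to be left alone
- brush: Wooden brush lying on the counter, 200 x 46 x 33 mm; origin under its middle; a bystander, to be left alone
- comb: Black comb lying on the counter, 180 x 34 x 8 mm; origin under its middle; a bystander, to be left alone

How it is judged:
By the outcome, as a careful person would: the job done as asked, in the order asked, and still so for the second after the job is handed in, with the robot touching nothing.
It also fails if it takes over 53 s, if anything falls off the work surface, if the arm or the gripper's body presses on something with over 40 N, if the wrist force passes 120 N, or if a joint passes its speed limit or range.

## Working session

There is one attempt and no reset: what is moved stays moved. The work goes in short steps, Python scripts to look and compute and a tool call to move; the robot and the scene stay as the last step left them, time stands still between calls to the robot, and variables do not carry over. Pictures are saved under pics/ and viewed, and the job is handed in when it is done.

Besides the shell and the picture viewer there is one more tool, called after "Call:" as name(argument=value, ...), one argument or row to a line, values as JSON. servo_tool: Moves the arm, as the interface text tells. Its arguments: {"type":"object","properties":{"commands":{"type":"array","items":{"type":"array","items":{"type":"array","items":{"type":"number"}}}},"force":{"type":"number"}},"required":["commands"]}

```bash
mkdir -p pics; python3 - <<'E'
from bench import r
import cv2,numpy as np
for n in ["scene","top"]:
    p,d=r.snapshot(n); cv2.imwrite(f"pics/{n}0.png",p[:,:,::-1]); np.savez(f"{n}0.npz",p=p,d=d)
    c=r.calibration(n); print(n,c)
print(r.sense())
E
```

```text
scene {'fx': 428.1525800559039, 'fy': 428.1525800559039, 'cx': 323.4340171209306, 'cy': 204.43665744720437, 'dist': array([-0.06838297,  0.        ,  0.        ,  0.        ,  0.        ]), 'pose': array([[-5.86845030e-01, -7.56945482e-01,  2.87482952e-01,
         2.05302316e+02],
       [-8.09678141e-01,  5.46031332e-01, -2.15107167e-01,
         2.14956066e+02],
       [ 5.84969929e-03, -3.59003234e-01, -9.33317984e-01,
         1.38502578e+03],
       [ 0.00000000e+00,  0.00000000e+00,  0.00000000e+00,
         1.00000000e+00]])}
top {'fx': 421.01800509397077, 'fy': 421.01800509397077, 'cx': 318.1316551318717, 'cy': 204.29539096710823, 'dist': array([-0.03802505,  0.        ,  0.        ,  0.        ,  0.        ]), 'pose': array([[-8.87097509e-03, -9.92969765e-01,  1.18035383e-01,
         4.19491338e+02],
       [-9.99960348e-01,  8.71683950e-03, -1.82204059e-03,
        -6.81881865e+01],
       [ 7.80335720e-04, -1.18046866e-01, -9.93007718e-01,
         1.36467711e+03],
       [ 0.00000000e+00,  0.00000000e+00,  0.00000000e+00,
         1.00000000e+00]])}
{'time': 0.1, 'joint_pos': array([ 6.52362180e+01,  7.51213777e+00,  8.53248814e+01, -1.21744593e-03,
        8.72611568e+01, -4.89387916e+00]), 'qd': array([ 0.031287  , -0.01468294, -0.12173031, -0.00326537, -0.0708002 ,
       -0.01767607]), 'joint_efforts': array([ 1.88280879e-03, -5.70949280e+01, -5.01943982e+01, -3.50728692e-05,
        8.11779726e-03, -6.00200508e-06]), 'tool_pos': array([203.68436519, 563.75689852, 190.41759209]), 'tcp_rot': array([ 175.81571933,   89.90181654, -114.05412433]), 'ft_force': array([-0.17006327,  0.25837725,  0.41848852]), 'wrist_torque': array([ 0.00260776, -0.03219538,  0.03186009]), 'finger_gap': 85.17571370671158}
```

View pics/scene0.png

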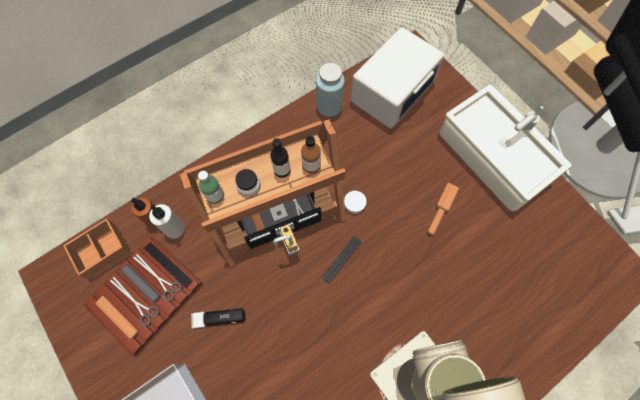

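View pics/top0.png

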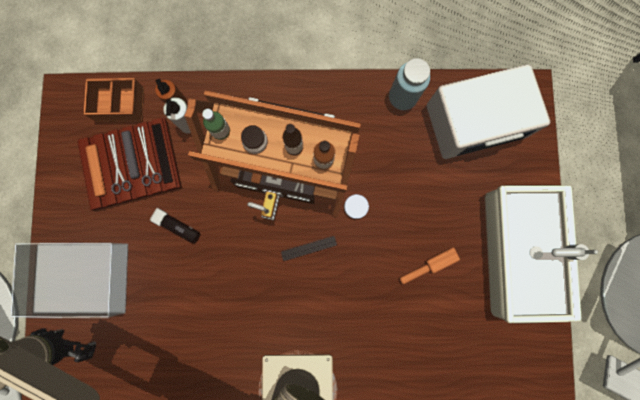

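The rack is at about (275,145) in top, with the drawer front as a black strip at (235..313, 175..200). The yellow padlock is at (270,203) and the grey shackle points left to about (250,206). I'll zoom in next.

```bash
cat > h.py <<'E'
import numpy as np,cv2
from bench import r
def ray(c,uv):
    K=np.array([[c['fx'],0,c['cx']],[0,c['fy'],c['cy']],[0,0,1]])
    u=cv2.undistortPoints(np.array(uv,float).reshape(-1,1,2),K,np.array(c['dist'])).reshape(-1,2)
    d=np.c_[u,np.ones(len(u))]@c['pose'][:3,:3].T
    return c['pose'][:3,3],d
def onplane(c,uv,z):
    o,d=ray(c,uv); t=(z-o[2])/d[:,2]
    return o+d*t[:,None]
def proj(c,P):
    K=np.array([[c['fx'],0,c['cx']],[0,c['fy'],c['cy']],[0,0,1]])
    T=np.linalg.inv(c['pose'])
    return cv2.projectPoints(np.array(P,float).reshape(-1,1,3),cv2.Rodrigues(T[:3,:3])[0],T[:3,3],K,np.array(c['dist']))[0].reshape(-1,2)
def cloud(c,d):
    v,u=np.mgrid[0:400,0:640]; 
    o,dr=ray(c,np.c_[u.ravel(),v.ravel()])
    return (o+dr*d.ravel()[:,None]).reshape(400,640,3)
def crop(p,x0,y0,x1,y1,s,name):
    cv2.imwrite(name,cv2.resize(p[y0:y1,x0:x1,::-1],None,fx=s,fy=s,interpolation=cv2.INTER_CUBIC))
E
python3 - <<'E'
from h import *
p=np.load("top0.npz")['p'];crop(p,185,85,365,225,4.4,"pics/topc.png")
p=np.load("scene0.npz")['p'];crop(p,180,120,370,270,4,"pics/scenec.png")
E
```

```text
(no output)
```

View pics/topc.png

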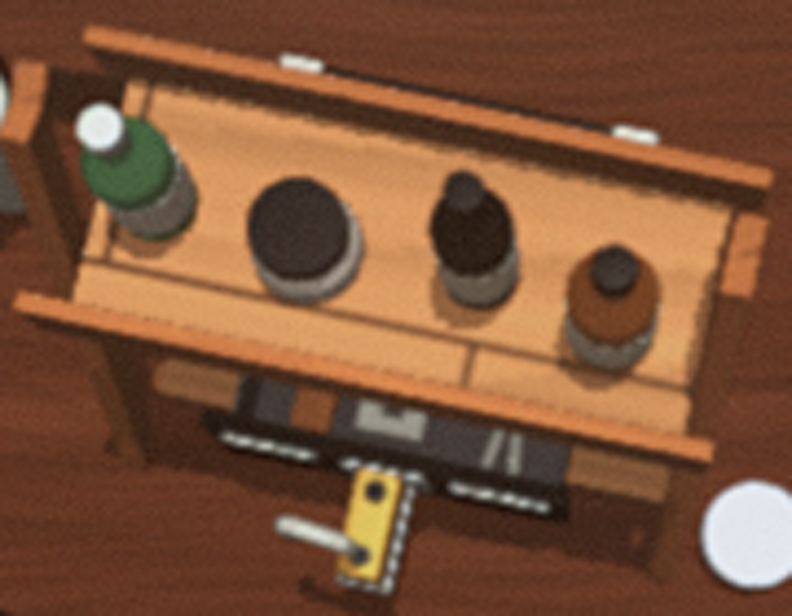

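View pics/scenec.png

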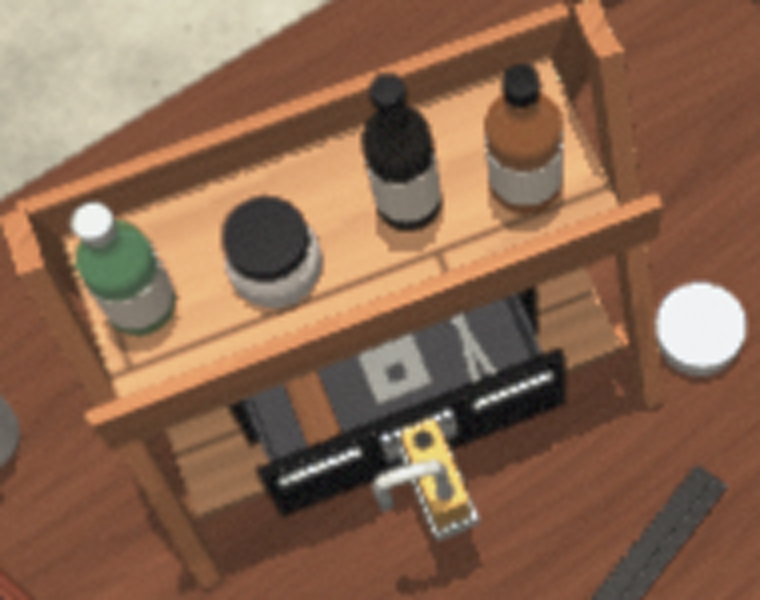

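```bash
python3 - <<'E'
from h import *
for n,pts in [("top",dict(hole=(274.8,178.0,152),slatL=(188.5,153.2,312),slatR=(347,186.5,312),barA=(249,204,215),barB=(266,210.7,215),pinhole=(270,196.4,146),heel=(266.5,211,215))),
 ("scene",dict(hole=(279.2,213,152),slatL=(203,224.5,312),slatR=(344.8,171.5,312),barA=(275,241,215),barB=(290,237,215),pinhole=(285.7,229.7,146)))]:
    c=r.calibration(n); f=np.load(n+"0.npz"); C=cloud(c,f['d'])
    for k,(u,v,z) in pts.items():
        print(n,k,onplane(c,[(u,v)],z)[0].round(1),'depth',C[int(round(v)),int(round(u))].round(0))
c=r.calibration("scene"); C=cloud(c,np.load("scene0.npz")['d'])
T=cloud(r.calibration("top"),np.load("top0.npz")['d'])
for nm,X in(("s",C),("t",T)):
  for z0,z1 in((205,225),(305,316),(149,156),(141,148)):
    m=(X[...,2]>z0)&(X[...,2]<z1)&(X[...,0]>380)&(X[...,0]<800)&(abs(X[...,1]-50)<260)
    im=(m*255).astype(np.uint8)
    v,u=np.nonzero(m); print(nm,z0,m.sum(), X[m].min(0).round() if m.any() else '',X[m].max(0).round() if m.any() else '')
E
```

```text
top hole [642.2  55.6 152. ] depth [662.  66.  47.]
top slatL [679.5 261.2 312. ] depth [680. 263. 311.]
top slatR [ 589.3 -143.6  312. ] depth [ 591. -144.  309.]
top barA [558.6 120.  215. ] depth [558. 120. 217.]
top barB [539.7  73.  215. ] depth [541.  76. 191.]
top pinhole [588.8  70.  146. ] depth [590.  70. 147.]
top heel [538.9  71.6 215. ] depth [541.  76. 191.]
scene hole [641.6  57.1 152. ] depth [681.  43.  41.]
scene slatL [676.3 259.7 312. ] depth [679. 259. 309.]
scene slatR [ 580.3 -137.7  312. ] depth [ 581. -140.  305.]
scene barA [556.1 121.9 215. ] depth [557. 122. 213.]
scene barB [541.   80.7 215. ] depth [543.  80. 209.]
scene pinhole [587.4  70.4 146. ] depth [586.  70. 146.]
s 205 89 [ 541. -171.  205.] [728. 259. 224.]
s 305 1207 [ 581. -178.  305.] [800. 263. 316.]
s 149 155 [ 533. -138.  149.] [685. 265. 156.]
s 141 472 [ 530. -138.  141.] [692. 264. 148.]
t 205 74 [542.  76. 207.] [565. 124. 225.]
t 305 1292 [ 583. -180.  305.] [800. 263. 316.]
t 149 144 [ 534. -143.  149.] [683. 261. 156.]
t 141 466 [ 531. -140.  141.] [687. 262. 148.]
```

```bash
python3 - <<'E'
from h import *
from scipy.spatial.transform import Rotation as R
for n in("top","scene"):
    c=r.calibration(n); f=np.load(n+"0.npz"); X=cloud(c,f['d'])
    # face: drawer top edge region z 60..150, near predicted; shackle
    m=(X[...,2]>290)&(X[...,2]<330)&(X[...,0]>560)&(X[...,0]<700)&(X[...,1]<270)&(X[...,1]>-160)
    k,lab,st,cen=cv2.connectedComponentsWithStats(m.astype(np.uint8),connectivity=8)
    i=1+np.argmax(st[1:,4]); mm=lab==i
    cnt=max(cv2.findContours(mm.astype(np.uint8),0,1)[0],key=cv2.contourArea).reshape(-1,2)
    P=onplane(c,cnt,312)[:,:2]
    rect=cv2.minAreaRect(P.astype(np.float32)); print(n,'slat',mm.sum(),rect)
    for z0,z1,nm in((195,228,'bar'),(70,144,'face')):
        g=(X[...,2]>z0)&(X[...,2]<z1)&(X[...,0]>510)&(X[...,0]<650)&(X[...,1]>-110)&(X[...,1]<210)
        print(nm,g.sum()); Q=X[g]
        if nm=='bar': Q=Q[(Q[:,0]<590)&(Q[:,1]>50)]; print(Q[np.argsort(Q[:,1])][::4].round(0).tolist())
        else:
            ex=np.array([np.cos(np.radians(-12.8)),np.sin(np.radians(-12.8))]);ey=np.array([-ex[1],ex[0]])
            a=(Q[:,:2]-[642,56])@ex; b=(Q[:,:2]-[642,56])@ey
            for lo,hi in((-120,-40),(50,120)):
                s=(b>lo)&(b<hi); print(lo,s.sum(),np.percentile(a[s],[2,10,25,50]).round(1), np.percentile(Q[s][:,2],[5,50,95]).round(0))
                h=s&(a<np.percentile(a[s],50)+3)
                vx=np.polyfit(b[h],a[h],1); print(vx)
s=r.sense(); print(R.from_euler('xyz',s['tcp_rot'],degrees=True).as_matrix().round(4))
E
```

```text
top slat 961 ((631.9011840820312, 60.24494934082031), (415.8485107421875, 15.843879699707031), 76.99801635742188)
bar 81
[[546.0, 74.0, 204.0], [548.0, 77.0, 208.0], [550.0, 79.0, 212.0], [541.0, 81.0, 196.0], [544.0, 84.0, 219.0], [553.0, 85.0, 212.0], [544.0, 87.0, 217.0], [550.0, 89.0, 218.0], [556.0, 92.0, 215.0], [556.0, 95.0, 216.0], [555.0, 97.0, 220.0], [555.0, 100.0, 220.0], [550.0, 103.0, 220.0], [552.0, 105.0, 224.0], [558.0, 108.0, 222.0], [558.0, 111.0, 219.0], [555.0, 114.0, 220.0], [555.0, 117.0, 219.0], [553.0, 117.0, 214.0], [565.0, 121.0, 212.0], [557.0, 124.0, 209.0]]
face 471
-120 119 [-41.  -40.  -37.8 -37.1] [ 78. 131. 144.]
[-2.77194354e-03 -3.81980323e+01]
50 81 [-40.4 -39.7 -38.1 -36.7] [ 74. 131. 143.]
[ 1.64709160e-03 -3.76744183e+01]
scene slat 1004 ((628.18310546875, 61.907684326171875), (412.78082275390625, 20.7015323638916), 77.08030700683594)
bar 79
[[545.0, 75.0, 204.0], [540.0, 80.0, 195.0], [541.0, 81.0, 205.0], [547.0, 84.0, 215.0], [545.0, 85.0, 214.0], [551.0, 87.0, 221.0], [546.0, 90.0, 220.0], [553.0, 93.0, 218.0], [548.0, 96.0, 215.0], [549.0, 99.0, 219.0], [555.0, 102.0, 219.0], [550.0, 105.0, 219.0], [552.0, 107.0, 216.0], [554.0, 109.0, 215.0], [559.0, 113.0, 218.0], [551.0, 115.0, 214.0], [557.0, 118.0, 213.0], [564.0, 121.0, 212.0], [555.0, 123.0, 211.0], [563.0, 126.0, 204.0]]
face 905
-120 253 [-41.5 -39.3 -37.9 -37. ] [ 76. 113. 143.]
[-2.21590971e-03 -3.77399180e+01]
50 214 [-40.9 -38.9 -38.  -37.1] [ 78. 128. 143.]
[ 7.66826029e-04 -3.75260031e+01]
[[-7.000e-04 -9.405e-01  3.399e-01]
 [-1.600e-03  3.399e-01  9.405e-01]
 [-1.000e+00  1.000e-04 -1.700e-03]]
```

```bash
cat >> h.py <<'E'
from scipy.spatial.transform import Rotation as Rot
import json,os
H=np.array([641.5,57.0]); YAW=np.radians(-13.0)
ex=np.array([np.cos(YAW),np.sin(YAW),0]);ey=np.array([-ex[1],ex[0],0])
def Rlean(L):
    L=np.radians(L); x=np.sin(L)*ex-np.cos(L)*np.array([0,0,1]); z=ey
    return np.c_[x,np.cross(z,x),z]
def W(a,b,z): return np.array([*H,0])+a*ex+b*ey+np.array([0,0,z])
def getcmd():
    if os.path.exists('cmd.json'):
        j=json.load(open('cmd.json')); return np.array(j['p']),np.array(j['R'])
    return np.array([203.913,564.291,191.392]),np.array([[0,-.9403,.3402],[0,.3402,.9403],[-1,0,0]])
def delta(p,R_):
    p0,R0=getcmd(); return np.r_[R0.T@(p-p0)/10,Rot.from_matrix(R0.T@R_).as_rotvec(degrees=True)]
def applied(row):
    p0,R0=getcmd(); row=np.array(row,float)
    p=p0+R0@row[:3]*10; R_=R0@Rot.from_rotvec(row[3:],degrees=True).as_matrix()
    json.dump(dict(p=p.tolist(),R=R_.tolist()),open('cmd.json','w'))
def case(p): q=np.array(p)-np.array([*H,0]); return np.array([q@ex,q@ey,p[2]])
def rep():
    s=r.sense(); p,R_=getcmd()
    print('t',round(s['time'],2),'cmd',case(p).round(1),'meas',case(s['tool_pos']).round(1),'F',np.array([s['ft_force']@ex,s['ft_force']@ey,s['ft_force'][2]]).round(1),'T',s['wrist_torque'].round(2),'gap',round(s['finger_gap'],1),'err',np.degrees(np.linalg.norm((Rot.from_matrix(R_).inv()*Rot.from_euler('xyz',s['tcp_rot'],degrees=True)).as_rotvec())).round(2))
E
python3 - <<'E'
from h import *
print(getcmd()[0]); rep()
print(delta(W(-130,-75,190),Rlean(45)).round(2))
E
```

```text
[203.913 564.291 191.392]
t 0.1 cmd [-540.5  395.9  191.4] meas [-540.6  395.3  190.4] F [-0.2  0.2  0.4] T [ 0.   -0.03  0.03] gap 85.2 err 0.1
[  0.14 -46.4  -41.82  -6.53  -2.71 -44.94]
```

Call:
servo_tool(
  commands=[
    [[255,0.1,-46.4,-41.8,-6.5,-2.7,-44.9],[255,0.1,-46.4,-41.8,-6.5,-2.7,-44.9],[255,0.1,-46.4,-41.8,-6.5,-2.7,-44.9],[255,0.1,-46.4,-41.8,-6.5,-2.7,-44.9],[255,0.1,-46.4,-41.8,-6.5,-2.7,-44.9],[255,0.1,-46.4,-41.8,-6.5,-2.7,-44.9],[255,0.1,-46.4,-41.8,-6.5,-2.7,-44.9],[255,0.1,-46.4,-41.8,-6.5,-2.7,-44.9]],
  ],
  force=40,
)

```text
time: 0.9
tool_pos: [392.1, 210.4, 189.3]
tcp_rot: [-90.2, 45.0, -12.9]
ft_force: [1.7, 0.4, 1.2]
finger_gap: 0.2
```

```bash
python3 - <<'E'
from h import *
p0,R0=getcmd(); row=np.array([.1,-46.4,-41.8,-6.5,-2.7,-44.9]); d=row[:3]*10
applied(np.r_[d/np.linalg.norm(d)*40,row[3:]]); rep()
print(delta(W(-90,-75,100),Rlean(45)).round(2))
E
```

```text
t 0.9 cmd [-277.6   94.4  190.8] meas [-277.5   93.4  189.3] F [1.5 0.7 1.2] T [0.1  0.32 0.06] gap 0.2 err 0.25
[ 1.968e+01 -6.870e+00 -1.693e+01 -3.000e-02 -1.000e-02 -4.000e-02]
```

```bash
python3 - <<'E'
from h import *
print(delta(W(-180,-75,100),Rlean(45)).round(2)[:3]);print(delta(W(-65,-75,100),Rlean(45)).round(2)[:3])
E
```

```text
[ 13.32  -0.5  -16.94]
[ 21.45  -8.64 -16.93]
```

Call:
servo_tool(
  commands=[
    [[255,13.3,-0.5,-16.9,0,0,0],[255,13.3,-0.5,-16.9,0,0,0],[255,13.3,-0.5,-16.9,0,0,0],[255,13.3,-0.5,-16.9,0,0,0],[255,13.3,-0.5,-16.9,0,0,0],[255,21.5,-8.6,-16.9,0,0,0],[255,21.5,-8.6,-16.9,0,0,0],[255,21.5,-8.6,-16.9,0,0,0]],
  ],
)

```text
time: 1.7
tool_pos: [569.3, -3.6, 99.2]
tcp_rot: [-90.2, 45.5, -13.6]
ft_force: [-0.7, 0.0, -0.3]
finger_gap: -0.2
```

```bash
python3 - <<'E'
from h import *
applied([21.5,-8.6,-16.9,0,0,0]); rep()
p,d=r.snapshot("top"); crop(p,185,85,365,225,4.4,"pics/top1.png")
E
```

```text
t 1.7 cmd [-64.9 -74.7  99.3] meas [-56.7 -75.3  99.2] F [-0.7 -0.1 -0.3] T [ 0.1   0.36 -0.05] gap -0.2 err 0.57
```

View pics/top1.png

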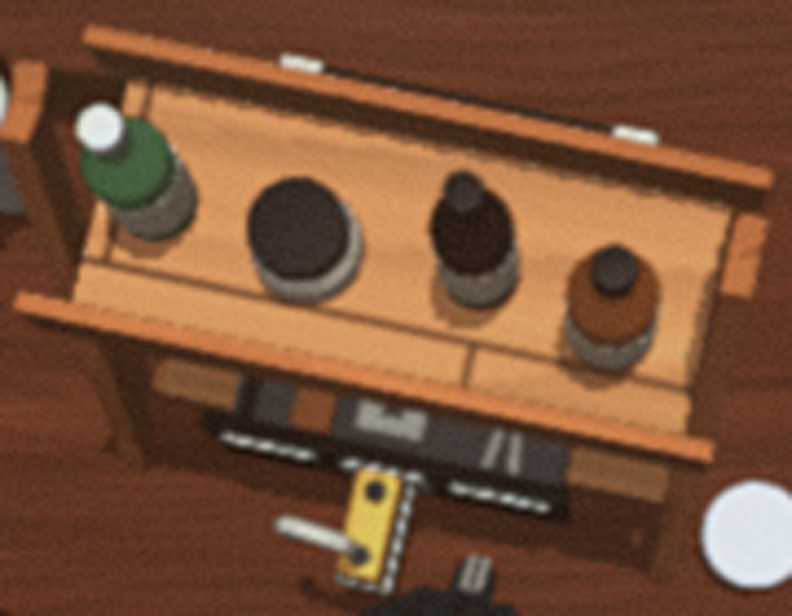

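Call:
servo_tool(
  commands=[
    [[255,0.5,-0.5,0,0,0,0],[255,0.9,-0.9,0,0,0,0],[255,1.3,-1.3,0,0,0,0],[255,1.7,-1.7,0,0,0,0],[255,2.1,-2.1,0,0,0,0],[255,2.5,-2.5,0,0,0,0],[255,2.9,-2.9,0,0,0,0],[255,3.3,-3.3,0,0,0,0]],
  ],
)

```text
time: 2.55
tool_pos: [615.0, -10.0, 100.5]
tcp_rot: [-90.2, 45.4, -13.3]
ft_force: [0.2, -0.1, 0.5]
finger_gap: -0.2
```

```bash
python3 - <<'E'
from h import *
applied([3.3,-3.3,0,0,0,0]); rep()
E
```

```text
t 2.55 cmd [-18.2 -74.7  99.3] meas [-10.8 -71.2 100.5] F [ 0.3 -0.1  0.5] T [ 0.09  0.36 -0.06] gap -0.2 err 0.42
```

Call:
servo_tool(
  commands=[
    [[255,0,0,0,0,0,0],[255,0,0,0,0,0,0],[255,0,0,0,0,0,0]],
  ],
)

```text
time: 2.85
tool_pos: [614.5, -10.1, 100.5]
tcp_rot: [-90.2, 45.4, -13.3]
ft_force: [0.1, -0.3, 0.0]
finger_gap: -0.3
```

```bash
python3 - <<'E'
from h import *
rep()
p,d=r.snapshot("top"); crop(p,185,85,365,225,4.4,"pics/top2.png")
p,d=r.snapshot("scene"); crop(p,180,120,370,270,4,"pics/scene2.png")
rep()
E
```

```text
t 2.85 cmd [-18.2 -74.7  99.3] meas [-11.3 -71.4 100.5] F [ 0.2 -0.3  0. ] T [0.09 0.36 0.04] gap -0.3 err 0.42
t 2.95 cmd [-18.2 -74.7  99.3] meas [-11.2 -71.4 100.6] F [-0.3 -0.4 -0.2] T [0.04 0.29 0.02] gap -0.1 err 0.4
```

View pics/top2.png

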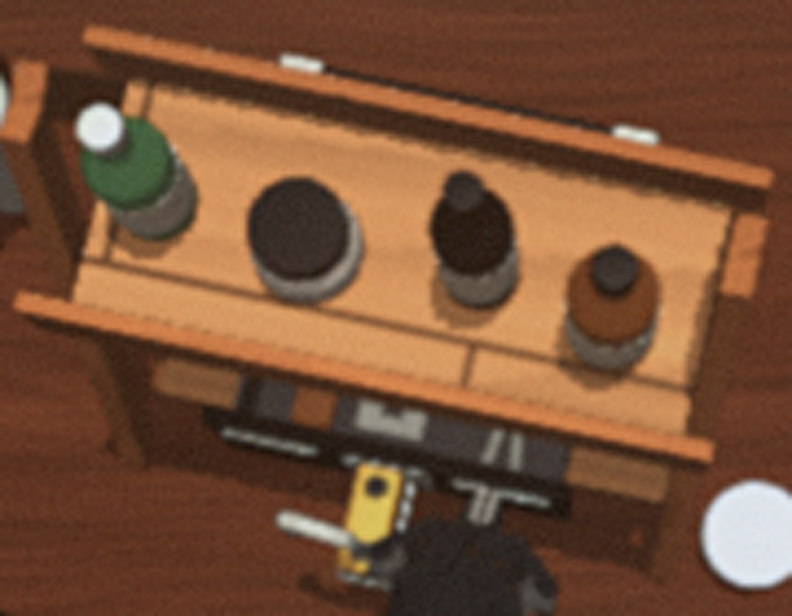

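View pics/scene2.png

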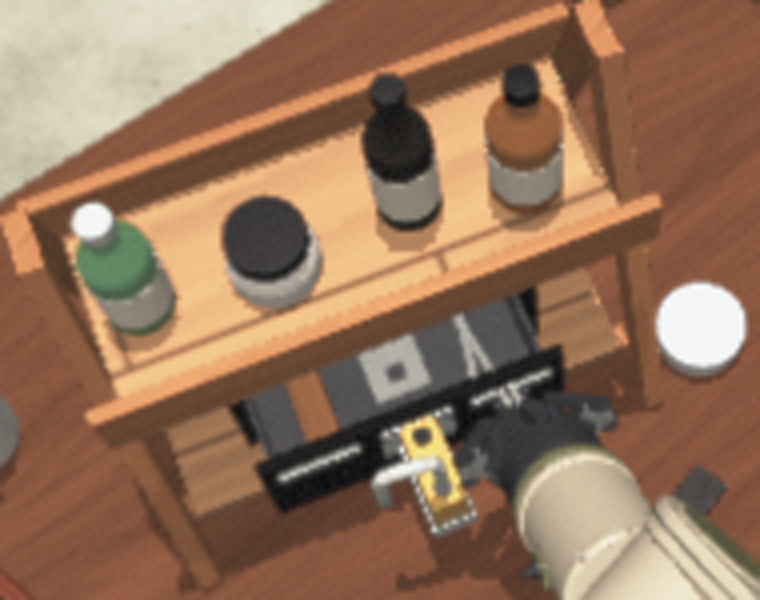

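```bash
python3 - <<'E'
from h import *
s=r.sense()
for n,x0,y0,k in(("top",185,85,4.4),("scene",180,120,4)):
    c=r.calibration(n); q=proj(c,[s['tool_pos'],W(-38,-75,146),W(-38,-75,100),W(18,-75,146),W(0,0,152)])
    print(n,((q-[x0,y0])*k).round(0).tolist())
E
```

```text
top [[498.0, 461.0], [491.0, 491.0], [494.0, 500.0], [509.0, 410.0], [393.0, 410.0]]
scene [[492.0, 374.0], [507.0, 382.0], [508.0, 401.0], [480.0, 319.0], [397.0, 372.0]]
```

```bash
python3 - <<'E'
from h import *
p,d=r.snapshot("top"); X=cloud(r.calibration("top"),d)
for v in range(188,208,1):
    u=int(round(185+(487-(v-195)*1.0)/4.4)); print(u,v,[case(X[v,uu]).round(0).tolist() for uu in(u-8,u-1,u,u+1,u+8)],p[v,u])
p,d=r.snapshot("wrist"); cv2.imwrite("pics/w2.png",p[:,:,::-1])
crop(p,0,0,640,400,1,"pics/w2.png")
E
```

```text
297 188 [[-4.0, -37.0, 42.0], [-0.0, -60.0, 52.0], [1.0, -63.0, 52.0], [2.0, -65.0, 43.0], [8.0, -87.0, 42.0]] [105  99  93]
297 189 [[-7.0, -38.0, 42.0], [-4.0, -61.0, 59.0], [-2.0, -64.0, 51.0], [-0.0, -66.0, 39.0], [3.0, -88.0, 48.0]] [83 78 69]
297 190 [[-24.0, -49.0, 146.0], [-6.0, -61.0, 51.0], [-5.0, -64.0, 46.0], [-4.0, -67.0, 47.0], [1.0, -88.0, 42.0]] [63 54 48]
297 191 [[-27.0, -50.0, 149.0], [-22.0, -70.0, 145.0], [-22.0, -73.0, 149.0], [-7.0, -67.0, 44.0], [-2.0, -89.0, 43.0]] [48 40 32]
296 192 [[-30.0, -47.0, 145.0], [-26.0, -67.0, 144.0], [-25.0, -70.0, 144.0], [-25.0, -74.0, 149.0], [-6.0, -87.0, 42.0]] [40 31 24]
296 193 [[-33.0, -48.0, 147.0], [-29.0, -68.0, 148.0], [-29.0, -72.0, 151.0], [-27.0, -74.0, 147.0], [-24.0, -94.0, 150.0]] [41 27 23]
296 194 [[-34.0, -47.0, 129.0], [-31.0, -69.0, 142.0], [-31.0, -72.0, 144.0], [-30.0, -75.0, 146.0], [-26.0, -95.0, 148.0]] [38 33 24]
296 195 [[-37.0, -48.0, 127.0], [-33.0, -69.0, 135.0], [-33.0, -72.0, 137.0], [-34.0, -76.0, 149.0], [-28.0, -95.0, 140.0]] [65 59 55]
295 196 [[-34.0, -40.0, 76.0], [-37.0, -67.0, 142.0], [-
[... 864 characters left out ...]
, -85.0, -0.0]] [108 100  92]
294 203 [[-66.0, -53.0, 179.0], [-60.0, -70.0, 161.0], [-60.0, -73.0, 162.0], [-59.0, -76.0, 165.0], [-37.0, -86.0, 0.0]] [95 89 82]
294 204 [[-69.0, -53.0, 176.0], [-63.0, -71.0, 165.0], [-62.0, -74.0, 159.0], [-63.0, -77.0, 170.0], [-39.0, -86.0, -5.0]] [61 52 48]
293 205 [[-72.0, -50.0, 173.0], [-68.0, -70.0, 175.0], [-65.0, -71.0, 157.0], [-67.0, -76.0, 174.0], [-44.0, -84.0, -1.0]] [45 37 32]
293 206 [[-75.0, -51.0, 170.0], [-70.0, -70.0, 172.0], [-68.0, -72.0, 158.0], [-70.0, -76.0, 177.0], [-65.0, -96.0, 173.0]] [43 34 32]
293 207 [[-77.0, -51.0, 168.0], [-73.0, -70.0, 165.0], [-70.0, -72.0, 149.0], [-73.0, -78.0, 184.0], [-68.0, -96.0, 173.0]] [49 40 36]
```

View pics/w2.png

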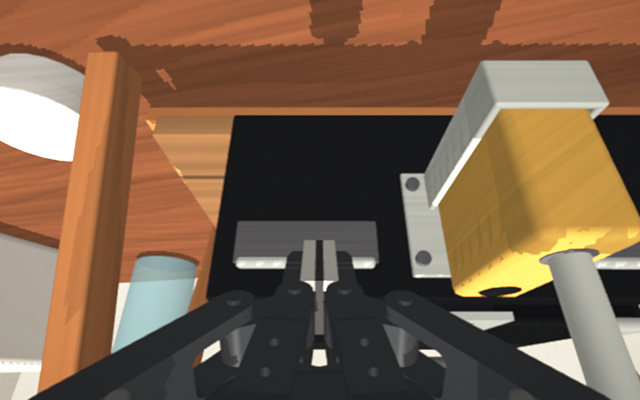

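```bash
python3 - <<'E'
from h import *
c=r.calibration("wrist"); p,d=r.snapshot("wrist"); X=cloud(c,d); rep()
for (u,v) in [(260,160),(300,160),(300,210),(300,230),(300,255),(300,264),(260,255),(310,250),(330,250),(312,243),(328,243),(312,262),(330,262),(330,280),(350,240),(420,150),(500,130),(500,200)]: print((u,v),case(X[v,u]).round(1))
E
```

```text
t 3.1 cmd [-18.2 -74.7  99.3] meas [-11.1 -71.3 100.8] F [-0.4 -0.2 -0.7] T [0.11 0.41 0.01] gap 0.1 err 0.39
(260, 160) [ -31.2 -103.7   69. ]
(300, 160) [-31.8 -81.3  69.4]
(300, 210) [-30.2 -80.5  99.4]
(300, 230) [-32.6 -80.1 111.6]
(300, 255) [-51.4 -78.6 130.7]
(300, 264) [-56.4 -78.2 136.1]
(260, 255) [-31.  -99.1 124. ]
(310, 250) [-56.9 -74.3 130.4]
(330, 250) [-56.4 -66.1 130.2]
(312, 243) [-51.6 -73.6 125.4]
(328, 243) [-52.5 -66.8 125.7]
(312, 262) [-63.4 -73.2 137.5]
(330, 262) [-63.1 -66.4 137.4]
(330, 280) [-72.3 -66.7 146.6]
(350, 240) [-32.8 -55.5 116.9]
(420, 150) [-31.6 -13.6  62.4]
(500, 130) [-103.2  -12.1  105.9]
(500, 200) [-93.2 -12.5 126.2]
```

```bash
python3 - <<'E'
from h import *
c=r.calibration("wrist"); s=r.sense()
print(proj(c,[s['tool_pos'],W(-31.5,-71,115),s['tool_pos']-19*Rlean(45)[:,0]]).round(0).tolist())
R=Rot.from_euler('xyz',s['tcp_rot'],degrees=True).as_matrix()
print((R.T@(c['pose'][:3,3]-s['tool_pos'])).round(1)); print((R.T@c['pose'][:3,:3]).round(3))
p,d=r.snapshot("wrist");crop(p,220,180,420,310,4,"pics/w3.png")
X=cloud(c,d)
for u in (312,320,328):
  for v in range(225,300,4): print(u,v,(R.T@(X[v,u]-s['tool_pos'])).round(0).tolist(),p[v,u].tolist())
E
```

```text
[[318.0, 227.0], [318.0, 237.0], [318.0, 241.0]]
[-181.4   74.7    0.4]
[[-0.001 -0.29   0.957]
 [ 0.001 -0.957 -0.29 ]
 [ 1.     0.     0.001]]
312 225 [-21.0, 9.0, -3.0] [85, 83, 85]
312 229 [-23.0, 8.0, -3.0] [87, 85, 86]
312 233 [-23.0, 6.0, -3.0] [87, 85, 86]
312 237 [-24.0, 5.0, -3.0] [87, 86, 87]
312 241 [-44.0, 12.0, -2.0] [140, 139, 131]
312 245 [-47.0, 11.0, -2.0] [141, 139, 131]
312 249 [-50.0, 11.0, -2.0] [141, 139, 131]
312 253 [-56.0, 12.0, -2.0] [141, 139, 131]
312 257 [-59.0, 12.0, -2.0] [140, 138, 131]
312 261 [-63.0, 12.0, -2.0] [142, 140, 132]
312 265 [-65.0, 11.0, -2.0] [141, 139, 131]
312 269 [-68.0, 12.0, -2.0] [141, 139, 131]
312 273 [-70.0, 11.0, -2.0] [142, 139, 131]
312 277 [-74.0, 12.0, -2.0] [141, 139, 131]
312 281 [-76.0, 11.0, -2.0] [247, 245, 235]
312 285 [-75.0, 9.0, -2.0] [250, 248, 239]
312 289 [-84.0, 13.0, -2.0] [119, 118, 111]
312 293 [-85.0, 12.0, -2.0] [38, 39, 42]
312 297 [-86.0, 11.0, -2.0] [39, 42, 43]
320 225 [-20.0, 9.0, 1.0] [84, 83, 84]
320 229 [-20.0, 7.0, 1.0] [86, 84, 87]
320 233 [-23.0, 6.0, 1.0] [88, 86, 87]
320 237 [-25.0, 5.0, 1.0]
[... 716 characters left out ...]
0, 6.0, 5.0] [88, 87, 88]
328 237 [-25.0, 5.0, 5.0] [88, 86, 87]
328 241 [-43.0, 11.0, 5.0] [140, 139, 130]
328 245 [-48.0, 12.0, 4.0] [141, 139, 131]
328 249 [-52.0, 12.0, 4.0] [141, 139, 131]
328 253 [-55.0, 11.0, 4.0] [141, 139, 131]
328 257 [-59.0, 12.0, 4.0] [140, 139, 130]
328 261 [-62.0, 11.0, 4.0] [140, 139, 131]
328 265 [-66.0, 12.0, 4.0] [140, 139, 130]
328 269 [-70.0, 12.0, 4.0] [141, 139, 131]
328 273 [-71.0, 11.0, 4.0] [140, 138, 130]
328 277 [-73.0, 11.0, 4.0] [140, 138, 130]
328 281 [-77.0, 12.0, 4.0] [245, 243, 234]
328 285 [-80.0, 12.0, 4.0] [132, 130, 122]
328 289 [-84.0, 13.0, 3.0] [34, 35, 38]
328 293 [-85.0, 12.0, 3.0] [41, 42, 45]
328 297 [-87.0, 12.0, 3.0] [38, 41, 43]
```

View pics/w3.png

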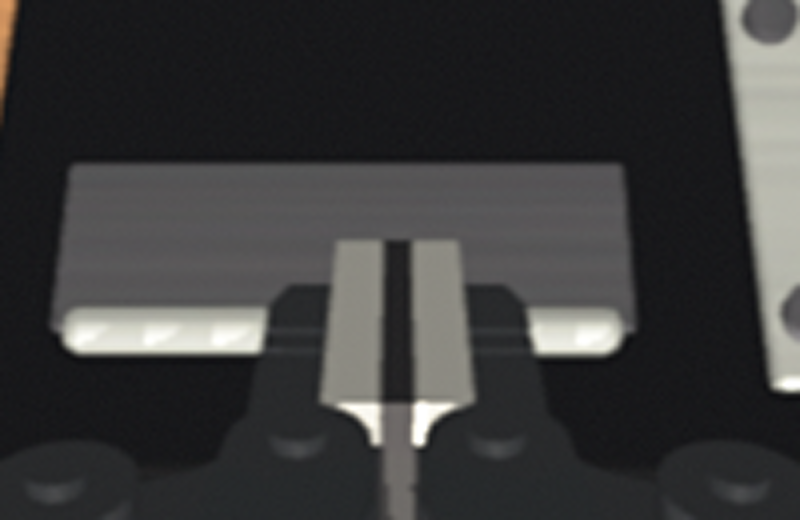

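Call:
servo_tool(
  commands=[
    [[255,1.9,3.0,0,0,0,0],[255,1.9,3.0,0,0,0,0],[255,2.6,2.3,0,0,0,0],[255,3.3,1.6,0,0,0,0],[255,4.0,0.9,0,0,0,0],[255,4.7,0.2,0,0,0,0],[255,5.1,-0.2,0,0,0,0],[255,5.1,-0.2,0,0,0,0]],
  ],
)

```text
time: 3.95
tool_pos: [651.9, -18.8, 67.0]
tcp_rot: [-90.2, 45.3, -13.3]
ft_force: [-0.2, -0.6, 1.6]
finger_gap: 0.1
```

```bash
python3 - <<'E'
from h import *
s=r.sense(); 
# re-anchor: cmd before = measured at hold
rep()
c=r.calibration("wrist"); p,d=r.snapshot("wrist"); X=cloud(c,d); crop(p,0,0,640,400,1,"pics/w4.png")
for (u,v) in [(260,160),(300,160),(240,180),(420,170)]: print((u,v),case(X[v,u]).round(1))
rep()
E
```

```text
t 3.95 cmd [-18.2 -74.7  99.3] meas [ 27.2 -71.5  67. ] F [-0.1 -0.6  1.6] T [ 0.07  0.16 -0.08] gap 0.1 err 0.34
(260, 160) [  17.9 -106.1   28. ]
(300, 160) [ 17.1 -82.2  28.5]
(240, 180) [   6.  -113.3   48.9]
(420, 170) [  6.7 -15.7  42. ]
t 4.0 cmd [-18.2 -74.7  99.3] meas [ 26.9 -71.5  66.8] F [ 1.7 -0.7  2.4] T [ 0.01  0.13 -0.19] gap -0.4 err 0.35
```

View pics/w4.png

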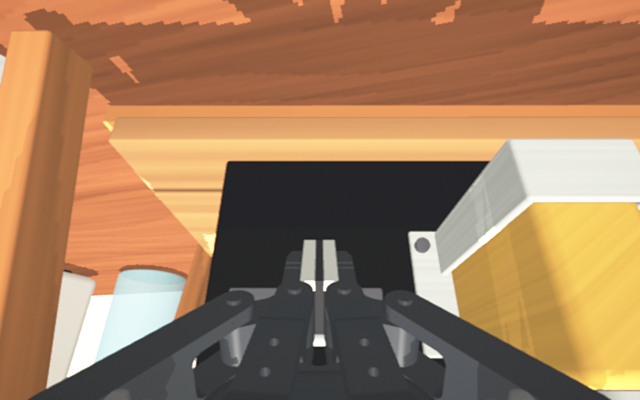

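Call:
servo_tool(
  commands=[
    [[255,0.3,-0.3,0,0,0,0],[255,0.6,-0.6,0,0,0,0],[255,0.75,-0.75,0,0,0,0],[255,0.85,-0.85,0,0,0,0]],
  ],
)

```text
time: 4.4
tool_pos: [663.2, -21.4, 66.3]
tcp_rot: [-90.2, 45.4, -13.3]
ft_force: [-3.3, -2.6, 5.3]
finger_gap: 0.0
```

```bash
python3 - <<'E'
from h import *
rep()
E
```

```text
t 4.4 cmd [-18.2 -74.7  99.3] meas [ 38.7 -71.5  66.3] F [-2.6 -3.3  5.3] T [ 0.14  0.17 -0.04] gap 0.0 err 0.35
```

Call:
servo_tool(
  commands=[
    [[255,0.1,-0.1,0,0,0,0],[255,0.2,-0.2,0,0,0,0],[255,0.3,-0.3,0,0,0,0]],
  ],
)

```text
time: 4.7
tool_pos: [667.2, -22.3, 66.2]
tcp_rot: [-90.2, 45.4, -13.3]
ft_force: [-3.0, -2.1, 5.7]
finger_gap: 0.3
```

```bash
python3 - <<'E'
from h import *
rep()
c=r.calibration("wrist"); p,d=r.snapshot("wrist"); X=cloud(c,d)
for (u,v) in [(260,200),(300,200),(240,190),(400,200)]: print((u,v),case(X[v,u]).round(1))
p,d=r.snapshot("scene"); crop(p,180,120,370,270,4,"pics/scene5.png")
E
```

```text
t 4.7 cmd [-18.2 -74.7  99.3] meas [ 42.9 -71.5  66.2] F [-2.5 -2.8  5.7] T [ 0.18  0.17 -0.04] gap 0.3 err 0.35
(260, 200) [  20.9 -101.3   60.6]
(300, 200) [ 21.7 -80.7  60.2]
(240, 190) [  20.3 -112.2   55.1]
(400, 200) [ 21.3 -28.9  60.4]
```

View pics/scene5.png

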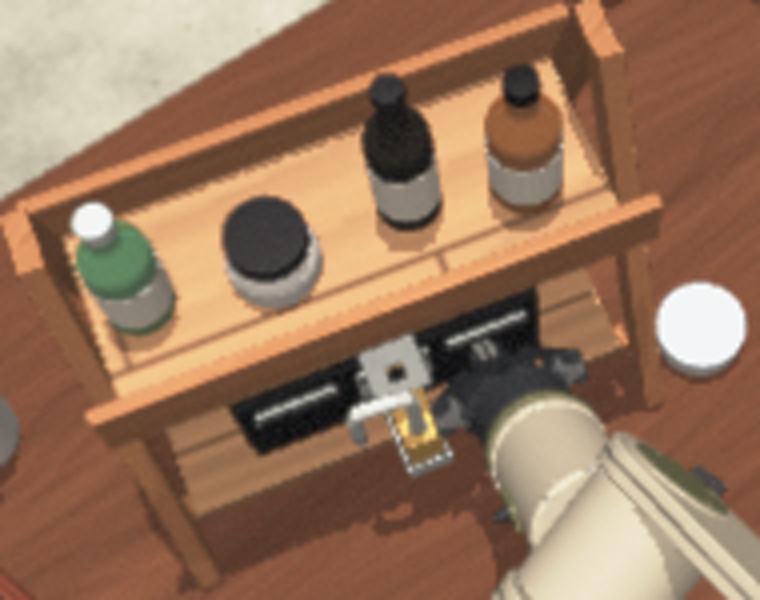

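Call:
servo_tool(
  commands=[
    [[255,0.1,-0.1,-0.3,0,0,0],[255,0.2,-0.2,-0.4,0,0,0],[255,0.3,-0.3,-0.4,0,0,0]],
  ],
)

```text
time: 5.1
tool_pos: [668.5, -27.0, 64.0]
tcp_rot: [-90.2, 45.6, -13.3]
ft_force: [-37.7, 9.5, 25.0]
finger_gap: -0.1
```

```bash
python3 - <<'E'
from h import *
rep()
E
```

```text
t 5.1 cmd [-18.2 -74.7  99.3] meas [ 45.2 -75.7  64. ] F [-38.8   0.8  25. ] T [0.5  1.7  0.02] gap -0.1 err 0.57
```

Call:
servo_tool(
  commands=[
    [[255,-2.8,2.8,0,0,0,0],[255,-5.7,5.7,0,0,0,0],[255,-5.7,5.7,0,0,0,0],[105,-18.5,-0.8,7.6,0,0,0],[105,-18.5,-0.8,7.6,0,0,0],[105,-18.5,-0.8,7.6,0,0,0],[105,-18.5,-0.8,7.6,0,0,0],[105,-18.5,-0.8,7.6,0,0,0]],
  ],
)

```text
time: 5.9
tool_pos: [567.9, 77.4, 206.7]
tcp_rot: [-90.0, 45.1, -13.0]
ft_force: [-0.2, 0.1, -0.6]
finger_gap: 49.9
```

```bash
cat >> h.py <<'E'
def anchor():
    s=r.sense(); json.dump(dict(p=s['tool_pos'].tolist(),R=Rot.from_euler('xyz',s['tcp_rot'],degrees=True).as_matrix().tolist()),open('cmd.json','w'))
E
python3 - <<'E'
from h import *
rep()
for n in("wrist","top","scene"):
    c=r.calibration(n); p,d=r.snapshot(n); np.savez(n+"6.npz",p=p,d=d,pose=c['pose'])
    if n=="wrist": crop(p,0,0,640,400,1.25,"pics/w6.png")
    if n=="top": crop(p,205,125,325,225,6,"pics/t6.png")
    if n=="scene": crop(p,210,170,350,270,5.5,"pics/s6.png")
rep(); anchor(); print(r.sense()['tcp_rot'])
E
```

```text
t 5.9 cmd [-18.2 -74.7  99.3] meas [-76.3   3.3 206.7] F [-0.2  0.1 -0.6] T [0.05 0.31 0.  ] gap 49.9 err 0.1
t 6.05 cmd [-18.2 -74.7  99.3] meas [-7.8e+01  1.0e-01  2.0e+02] F [ 1.1 -0.8  0.2] T [0.05 0.28 0.05] gap 50.4 err 0.6
[-90.32240067  45.58302446 -13.40157275]
```

View pics/w6.png

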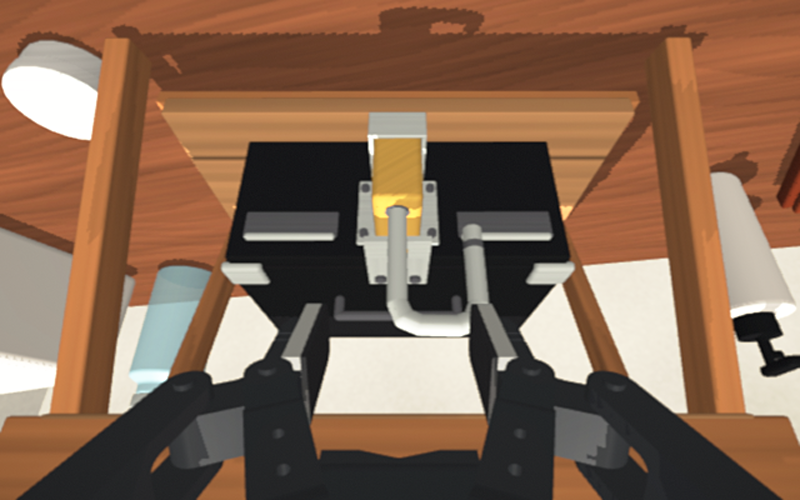

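View pics/t6.png

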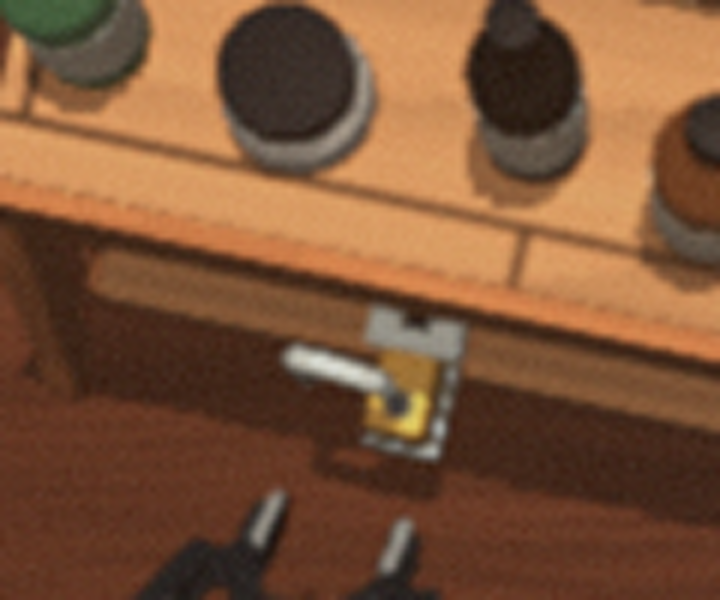

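View pics/s6.png

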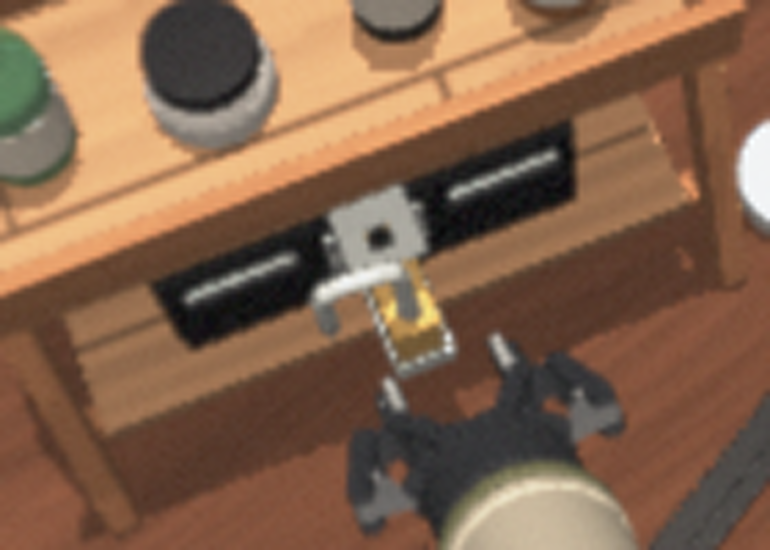

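```bash
python3 - <<'E'
from h import *
T=r.calibration("top");S=r.calibration("scene")
f=lambda x,y,k,x0,y0:(x/k+x0,y/k+y0)
t=lambda x,y:f(x,y,6,205,125); s=lambda x,y:f(x,y,5.5,210,170)
for nm,c,uv,z in [("toeouter t",T,t(284,355),215),("heel base t",T,t(397,402),146),("toeouter s",S,s(314,297),215),("heel end s",S,s(402,272),215),("heel base s",S,s(408,312),146),("hole s",S,s(379,237),152),("hole t",T,t(415,318),152),
 ("plateTL s",S,s(330,210),152),("plateTR",S,s(405,185),152),("plateBL",S,s(343,268),152),("plateBR",S,s(427,240),152),("plateBL t",T,t(364,340),152),("plateBR t",T,t(457,358),152),("plateTR t",T,t(466,322),152),("plateTL t",T,t(374,306),152)]:
    print(nm,case(onplane(c,[uv],z)[0]).round(1))
W6=np.load("wrist6.npz"); c=r.calibration("wrist"); c['pose']=W6['pose']; X=cloud(c,W6['d'])
w=lambda x,y:(x/1.25,y/1.25)
for q in [(400,320),(440,322),(470,322),(425,322),(398,260),(475,270),(470,240),(317,310),(478,312),(494,356),(310,335)]:
    u,v=map(int,w(*q)); print(q,case(X[v,u]).round(1),'z215',case(onplane(c,[w(*q)],215)[0]).round(1))
E
```

```text
toeouter t [-39.2  46.7 215. ]
heel base t [-40.9   0.5 146. ]
toeouter s [-41.4  47.1 215. ]
heel end s [-46.4  -0.3 215. ]
heel base s [-45.1   1.7 146. ]
hole s [1.00e-01 1.10e+00 1.52e+02]
hole t [  0.6   0.6 152. ]
plateTL s [ 25.8  20.7 152. ]
plateTR [ 23.5 -23.4 152. ]
plateBL [ -9.2  26.  152. ]
plateBR [-11.9 -22.9 152. ]
plateBL t [-15.4  22.4 152. ]
plateBR t [-14.2 -23.9 152. ]
plateTR t [  4.  -24.1 152. ]
plateTL t [  2.   21.5 152. ]
(400, 320) [-44.2   4.6 213.3] z215 [-49.3   4.6 215. ]
(440, 322) [-43.3  25.1 213.7] z215 [-46.   24.8 215. ]
(470, 322) [-110.6   28.8  235.4] z215 [-46.   39.9 215. ]
(425, 322) [-43.6  17.4 213.8] z215 [-46.   17.2 215. ]
(398, 260) [-44.    3.3 179.3] z215 [-117.8    3.6  215. ]
(475, 270) [-40.9  45.9 183.9] z215 [-109.1   32.5  215. ]
(470, 240) [-41.2  44.6 165.3] z215 [-132.8   27.2  215. ]
(317, 310) [-121.1  -23.4  234.9] z215 [-64.2 -34.3 215. ]
(478, 312) [-121.4   29.7  235.5] z215 [-61.3  41.5 215. ]
(494, 356) [-140.    29.5  254.3] z215 [ 25.3  66.  215. ]
(310, 335) [-131.3  -22.5  246.2] z215 [-23. -45. 215.]
```

Call:
servo_tool(
  commands=[
    [[105,3.2,-0.3,0.6,0,0,0],[105,6.3,-0.7,0.6,0,0,0],[105,6.3,-0.7,0.6,0,0,0],[105,7.2,-1.5,0.6,0,0,0],[105,8.0,-2.4,0.6,0,0,0],[105,8.5,-2.8,0.6,0,0,0],[105,8.9,-3.3,0.5,0,0,0]],
  ],
)

```text
time: 6.75
tool_pos: [649.8, 59.2, 160.0]
tcp_rot: [-90.4, 45.6, -13.5]
ft_force: [-5.4, -2.8, -4.5]
finger_gap: 50.6
```

```bash
python3 - <<'E'
from h import *
applied([8.9,-3.3,.5,0,0,0]);rep()
p,d=r.snapshot("wrist");crop(p,0,0,640,400,1.25,"pics/w7.png")
rep()
E
```

```text
t 6.75 cmd [  7.9   4.7 159.5] meas [  7.6   4.  160. ] F [-4.7 -4.  -4.5] T [-0.37  1.64 -0.44] gap 50.6 err 0.09
t 6.8 cmd [  7.9   4.7 159.5] meas [  7.9   3.7 159.8] F [-4.6 -4.7 -3.2] T [-0.4   1.24 -0.49] gap 50.1 err 0.12
```

View pics/w7.png

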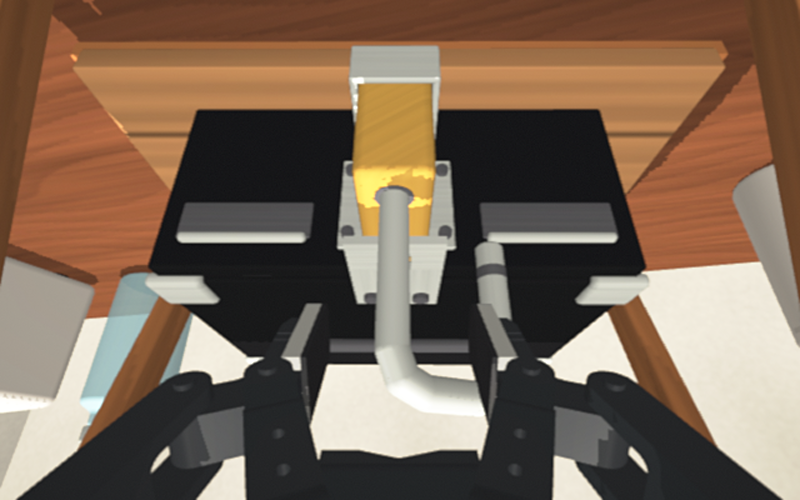

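Call:
servo_tool(
  commands=[
    [[105,0.4,-0.4,-0.2,0,0,0],[105,0.7,-0.7,-0.5,0,0,0],[105,0.9,-0.9,-0.8,0,0,0],[105,1.1,-1.1,-1.2,0,0,0],[105,1.2,-1.2,-1.5,0,0,0],[105,1.3,-1.3,-1.8,0,0,0]],
  ],
)

```text
time: 7.4
tool_pos: [662.1, 38.4, 158.4]
tcp_rot: [-90.4, 45.8, -13.4]
ft_force: [-8.8, 2.0, -4.5]
finger_gap: 50.8
```

```bash
python3 - <<'E'
from h import *
applied([1.3,-1.3,-1.8,0,0,0]);rep()
c=r.calibration("wrist")
p,d=r.snapshot("wrist");crop(p,0,0,640,400,1.25,"pics/w8.png");np.savez("w8.npz",p=p,d=d,pose=c['pose'])
rep()
E
```

```text
t 7.4 cmd [ 26.2 -13.4 159.4] meas [ 24.2 -13.5 158.4] F [-9.   0.  -4.5] T [0.18 1.89 0.09] gap 50.8 err 0.2
t 7.45 cmd [ 26.2 -13.4 159.4] meas [ 25.  -13.5 159.3] F [-0.1  0.6 -0.6] T [0.02 0.32 0.06] gap 50.2 err 0.1
```

View pics/w8.png

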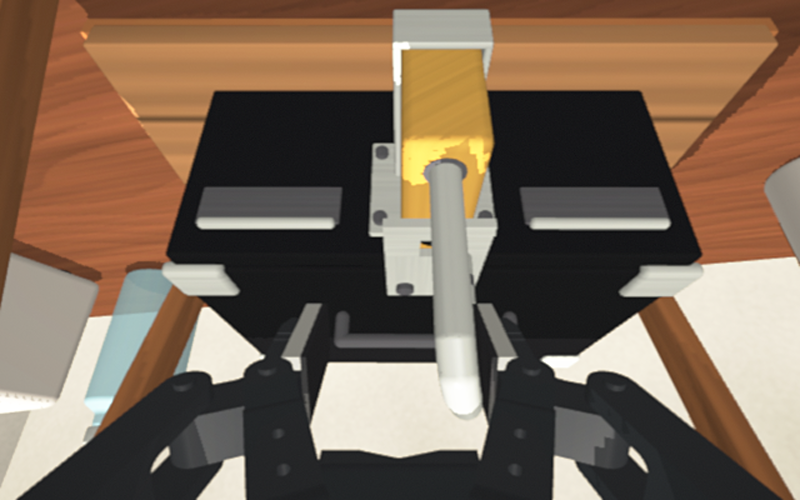

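```bash
python3 - <<'E'
from h import *
c=r.calibration("wrist");f=np.load("w8.npz");c['pose']=f['pose'];X=cloud(c,f['d'])
for nm,q in dict(heelbase=(446,165),heel2=(447,200),heel3=(452,260),heel4=(456,320),pl=(385,228),pr=(496,225),plf=(390,293),bodyL=(403,60),bodyR=(491,60),bktL=(394,20),bktR=(492,20),bar=(462,385)).items():
    u,v=q[0]/1.25,q[1]/1.25; P=X[int(v),int(u)]
    print(nm,case(P).round(1),p if 0 else '', [case(onplane(c,[(u,v)],z)[0]).round(1).tolist() for z in (146,152)])
E
```

```text
heelbase [-44.2   2.4 146. ]  [[-44.3, 2.7, 146.0], [-51.7, 1.7, 152.0]]
heel2 [-44.9   2.  160.2]  [[-24.2, 5.0, 146.0], [-32.9, 3.8, 152.0]]
heel3 [-45.    2.5 181. ]  [[25.2, 12.0, 146.0], [13.1, 10.4, 152.0]]
heel4 [-44.7   2.5 198.7]  [[111.4, 23.7, 146.0], [93.6, 21.3, 152.0]]
pl [-12.7 -18.1 151. ]  [[-3.9, -18.4, 146.0], [-14.0, -18.0, 152.0]]
pr [-12.5  24.5 149.6]  [[-6.5, 26.4, 146.0], [-16.4, 23.9, 152.0]]
plf [ 53.1 -17.4 151. ]  [[66.0, -17.8, 146.0], [51.3, -17.4, 152.0]]
bodyL [-51.1 -11.5 103.5]  [[-84.6, -11.6, 146.0], [-89.3, -11.6, 152.0]]
bodyR [ 7.6 38.  29.1]  [[-84.6, 10.0, 146.0], [-89.3, 8.5, 152.0]]
bktL [-56.3 -14.8  88.3]  [[-95.1, -13.7, 146.0], [-99.1, -13.6, 152.0]]
bktR [ 3.1 40.8 -0. ]  [[-95.1, 8.3, 146.0], [-99.1, 6.9, 152.0]]
bar [-39.9   3.7 214.6]  [[326.8, 54.7, 146.0], [294.7, 50.3, 152.0]]
```

Call:
servo_tool(
  commands=[
    [[105,-0.5,-0.3,0.8,0,0,0],[105,-1.05,-0.6,1.6,0,0,0],[105,-1.05,-0.6,1.6,0,0,0],[255,-1.05,-0.6,1.6,0,0,0],[255,-1.05,-0.6,1.6,0,0,0],[255,-1.05,-0.6,1.6,0,0,0],[255,-1.05,-0.6,1.6,0,0,0],[255,-1.05,-0.6,1.6,0,0,0]],
  ],
  force=50,
)

```text
time: 8.25
tool_pos: [665.5, 54.3, 174.0]
tcp_rot: [-90.3, 45.4, -13.4]
ft_force: [-2.9, -4.1, 2.7]
finger_gap: 9.7
```

```bash
python3 - <<'E'
from h import *
applied([-1.05,-.6,1.6,0,0,0]);rep()
c=r.calibration("wrist")
p,d=r.snapshot("wrist");crop(p,0,0,640,400,1.25,"pics/w9.png");np.savez("w9.npz",p=p,d=d,pose=c['pose'])
p,d=r.snapshot("scene"); crop(p,210,170,350,270,5.5,"pics/s9.png")
rep()
E
```

```text
t 8.25 cmd [ 23.2   2.7 171. ] meas [ 24.    2.8 174. ] F [-1.9 -4.6  2.7] T [-0.45  0.46 -0.45] gap 9.7 err 0.17
t 8.35 cmd [ 23.2   2.7 171. ] meas [ 24.    2.8 174.1] F [-2.4 -4.4  3.1] T [-0.5   0.48 -0.43] gap 9.4 err 0.18
```

View pics/w9.png

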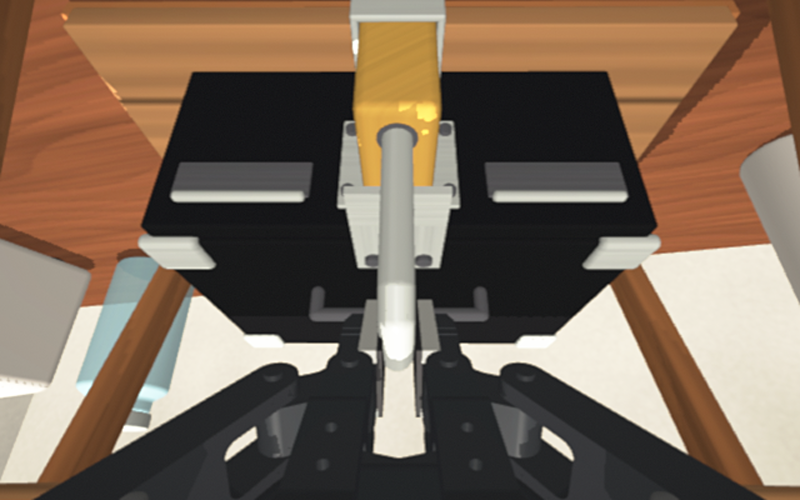

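View pics/s9.png

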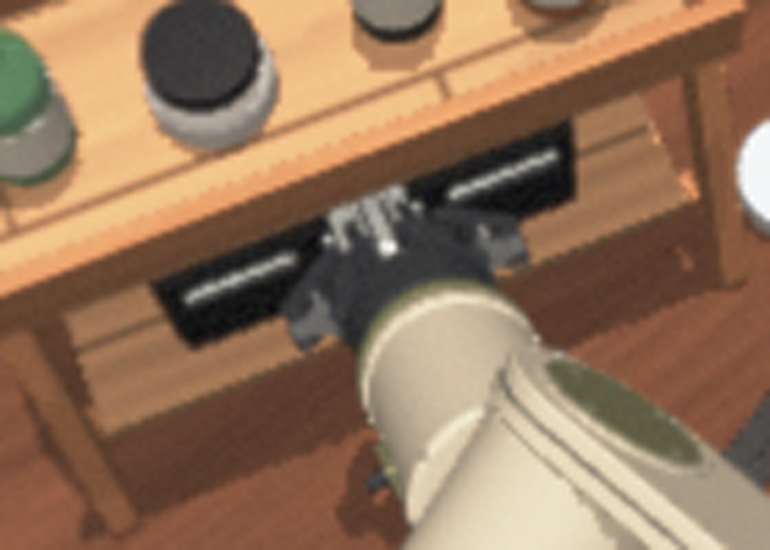

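Call:
servo_tool(
  commands=[
    [[255,0,0,-0.1,0,0,0],[255,0,0,-0.1,0,0,0],[255,0.07,0.07,-0.1,0,0,0],[255,0.14,0.14,-0.1,0,0,0],[255,0.14,0.14,-0.1,0,0,0]],
  ],
)

```text
time: 8.85
tool_pos: [665.6, 54.2, 172.5]
tcp_rot: [-90.2, 45.4, -13.3]
ft_force: [-3.6, -2.2, 3.4]
finger_gap: 10.2
```

```bash
python3 - <<'E'
from h import *
applied([.14,.14,-.1,0,0,0]);rep()
E
```

```text
t 8.85 cmd [ 23.2   1.7 169.1] meas [ 24.1   2.7 172.5] F [-3.  -3.   3.4] T [-0.36  0.35 -0.28] gap 10.2 err 0.24
```

Call:
servo_tool(
  commands=[
    [[255,0.07,0.07,-0.15,0,0,0],[255,0.14,0.14,-0.15,0,0,0],[255,0.21,0.21,-0.15,0,0,0],[255,0.28,0.28,-0.15,0,0,0],[255,0.28,0.28,-0.15,0,0,0]],
  ],
)

```text
time: 9.35
tool_pos: [665.5, 53.6, 168.9]
tcp_rot: [-90.1, 45.3, -13.2]
ft_force: [-3.9, 1.1, 5.4]
finger_gap: 9.6
```

```bash
python3 - <<'E'
from h import *
applied([.28,.28,-.15,0,0,0]);rep()
E
```

```text
t 9.35 cmd [ 23.1   0.2 165.1] meas [ 24.2   2.1 168.9] F [-4.   0.2  5.4] T [0.16 0.28 0.05] gap 9.6 err 0.31
```

Call:
servo_tool(
  commands=[
    [[255,0.1,0.1,0,0,0,0],[255,0.2,0.2,0,0,0,0],[255,0.3,0.3,0,0,0,0],[255,0.4,0.4,0,0,0,0],[255,0.5,0.5,0,0,0,0],[255,0.5,0.5,0,0,0,0]],
  ],
)

```text
time: 9.95
tool_pos: [665.6, 53.6, 162.1]
tcp_rot: [-90.1, 45.3, -13.1]
ft_force: [-4.3, 0.9, 5.7]
finger_gap: 9.4
```

```bash
python3 - <<'E'
from h import *
applied([.5,.5,0,0,0,0]);rep()
p,d=r.snapshot("wrist");crop(p,0,0,640,400,1.25,"pics/w10.png")
E
```

```text
t 9.95 cmd [2.31e+01 1.00e-01 1.58e+02] meas [ 24.3   2.1 162.1] F [-4.4 -0.1  5.7] T [0.04 0.24 0.  ] gap 9.4 err 0.33
```

View pics/w10.png

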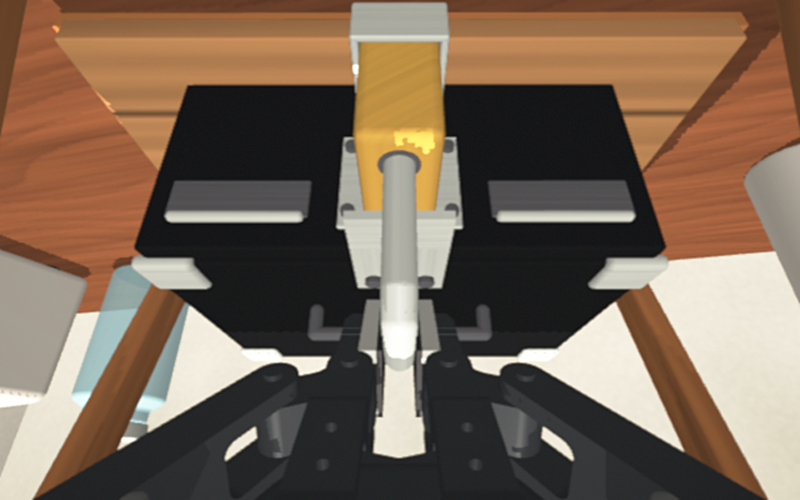

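Call:
servo_tool(
  commands=[
    [[255,0.1,0.1,0,0,0,0],[255,0.2,0.2,0,0,0,0],[255,0.3,0.3,0,0,0,0],[255,0.4,0.4,0,0,0,0],[255,0.5,0.5,0,0,0,0],[255,0.6,0.6,0,0,0,0],[255,0.6,0.6,0,0,0,0]],
  ],
)

```text
time: 10.7
tool_pos: [666.1, 53.7, 154.7]
tcp_rot: [-90.1, 45.2, -13.1]
ft_force: [-5.3, 1.2, 9.0]
finger_gap: 9.5
```

```bash
python3 - <<'E'
from h import *
applied([.6,.6,0,0,0,0]);rep()
E
```

```text
t 10.7 cmd [2.300e+01 1.000e-01 1.495e+02] meas [ 24.7   2.3 154.7] F [-5.4  0.   9. ] T [-0.06  0.18 -0.06] gap 9.5 err 0.41
```

Call:
servo_tool(
  commands=[
    [[255,0.1,0.1,0,0,0,0],[255,0.2,0.2,0,0,0,0],[255,0.3,0.3,0,0,0,0],[255,0.3,0.3,0,0,0,0]],
  ],
)

```text
time: 11.1
tool_pos: [666.2, 53.7, 150.7]
tcp_rot: [-90.0, 45.2, -13.1]
ft_force: [-4.9, 1.2, 8.4]
finger_gap: 9.3
```

```bash
python3 - <<'E'
from h import *
applied([.3,.3,0,0,0,0]);rep()
E
```

```text
t 11.1 cmd [2.290e+01 1.000e-01 1.453e+02] meas [ 24.8   2.3 150.7] F [-5.   0.   8.4] T [-0.05  0.17 -0.01] gap 9.3 err 0.43
```

Call:
servo_tool(
  commands=[
    [[255,0.07,0.07,0,0,0,0],[255,0.14,0.14,0,0,0,0],[255,0.14,0.14,0,0,0,0]],
  ],
)

```text
time: 11.4
tool_pos: [666.3, 53.6, 148.8]
tcp_rot: [-90.0, 45.2, -13.1]
ft_force: [-5.2, 1.8, 10.6]
finger_gap: 9.6
```

```bash
python3 - <<'E'
from h import *
applied([.14,.14,0,0,0,0]);rep()
E
```

```text
t 11.4 cmd [2.290e+01 1.000e-01 1.433e+02] meas [ 24.9   2.3 148.8] F [-5.5  0.6 10.6] T [-0.09  0.22  0.02] gap 9.6 err 0.44
```

Call:
servo_tool(
  commands=[
    [[255,0.07,0.07,0,0,0,0],[255,0.14,0.14,0,0,0,0],[255,0.14,0.14,0,0,0,0]],
  ],
)

```text
time: 11.7
tool_pos: [666.3, 53.6, 146.8]
tcp_rot: [-90.0, 45.2, -13.1]
ft_force: [-4.8, 0.8, 10.0]
finger_gap: 9.3
```

```bash
python3 - <<'E'
from h import *
applied([.14,.14,0,0,0,0]);rep()
E
```

```text
t 11.7 cmd [2.290e+01 1.000e-01 1.413e+02] meas [ 24.9   2.3 146.8] F [-4.9 -0.3 10. ] T [-0.06  0.18 -0.03] gap 9.3 err 0.44
```

Call:
servo_tool(
  commands=[
    [[255,0.07,0.07,0,0,0,0],[255,0.14,0.14,0,0,0,0],[255,0.14,0.14,0,0,0,0]],
  ],
)

```text
time: 12.0
tool_pos: [666.2, 53.6, 144.8]
tcp_rot: [-90.0, 45.2, -13.1]
ft_force: [-4.6, 0.2, 10.2]
finger_gap: 9.4
```

```bash
python3 - <<'E'
from h import *
applied([.14,.14,0,0,0,0]);rep()
E
```

```text
t 12.0 cmd [2.290e+01 1.000e-01 1.394e+02] meas [ 24.9   2.3 144.8] F [-4.5 -0.8 10.2] T [-0.03  0.13 -0.06] gap 9.4 err 0.44
```

Call:
servo_tool(
  commands=[
    [[255,0.07,0.07,0,0,0,0],[255,0.14,0.14,0,0,0,0]],
  ],
)

```text
time: 12.2
tool_pos: [666.2, 53.6, 142.9]
tcp_rot: [-90.0, 45.2, -13.1]
ft_force: [-5.6, 1.0, 9.6]
finger_gap: 9.8
```

```bash
python3 - <<'E'
from h import *
applied([.14,.14,0,0,0,0]);rep()
E
```

```text
t 12.2 cmd [2.290e+01 1.000e-01 1.374e+02] meas [ 24.9   2.3 142.9] F [-5.7 -0.3  9.6] T [-0.1   0.18 -0.03] gap 9.8 err 0.44
```

Call:
servo_tool(
  commands=[
    [[255,0.07,0.07,0,0,0,0],[255,0.14,0.14,0,0,0,0]],
  ],
)

```text
time: 12.4
tool_pos: [666.0, 53.6, 140.5]
tcp_rot: [-90.0, 45.2, -13.1]
ft_force: [-5.6, 0.4, 10.4]
finger_gap: 9.6
```

```bash
python3 - <<'E'
from h import *
applied([.14,.14,0,0,0,0]);rep()
E
```

```text
t 12.4 cmd [2.280e+01 1.000e-01 1.354e+02] meas [ 24.7   2.2 140.5] F [-5.6 -0.9 10.4] T [-0.05  0.16 -0.05] gap 9.6 err 0.41
```

Call:
servo_tool(
  commands=[
    [[255,0.07,0.07,0,0,0,0],[255,0.14,0.14,0,0,0,0]],
  ],
)

```text
time: 12.6
tool_pos: [666.1, 53.7, 138.7]
tcp_rot: [-90.0, 45.2, -13.1]
ft_force: [-6.7, 0.8, 12.6]
finger_gap: 9.9
```

```bash
python3 - <<'E'
from h import *
applied([.14,.14,0,0,0,0]);rep()
E
```

```text
t 12.6 cmd [2.280e+01 1.000e-01 1.334e+02] meas [ 24.7   2.3 138.7] F [-6.7 -0.7 12.6] T [-0.14  0.04 -0.04] gap 9.9 err 0.42
```

Call:
servo_tool(
  commands=[
    [[255,0.04,0.04,0,0,0,0],[255,0.07,0.07,0,0,0,0]],
  ],
)

```text
time: 12.8
tool_pos: [666.4, 53.7, 138.5]
tcp_rot: [-90.0, 45.2, -13.1]
ft_force: [-12.6, 0.4, 16.5]
finger_gap: 9.6
```

Call:
servo_tool(
  commands=[
    [[255,0.04,0.04,0,0,0,0],[255,0.07,0.07,0,0,0,0]],
  ],
)

```text
time: 13.0
tool_pos: [666.8, 53.7, 138.4]
tcp_rot: [-90.0, 45.1, -13.1]
ft_force: [-16.1, 0.4, 21.4]
finger_gap: 9.5
```

```bash
python3 - <<'E'
from h import *
applied([.14,.14,0,0,0,0]);rep()
E
```

```text
t 13.0 cmd [ 22.8   0.  131.4] meas [ 25.4   2.5 138.4] F [-15.8  -3.2  21.4] T [-0.42  0.31 -0.26] gap 9.5 err 0.54
```

Call:
servo_tool(
  commands=[
    [[255,-0.14,-0.14,0,0,0,0],[255,-0.28,-0.28,0,0,0,0],[255,-0.42,-0.42,0,0,0,0],[255,-0.42,-0.42,0,0,0,0]],
  ],
)

```text
time: 13.4
tool_pos: [665.3, 53.6, 141.1]
tcp_rot: [-90.1, 45.3, -13.1]
ft_force: [0.6, 2.3, 2.0]
finger_gap: 9.3
```

```bash
python3 - <<'E'
from h import *
applied([-.42,-.42,0,0,0,0]);rep()
c=r.calibration("wrist")
p,d=r.snapshot("wrist");crop(p,0,0,640,400,1.25,"pics/w11.png");np.savez("w11.npz",p=p,d=d,pose=c['pose'])
E
```

```text
t 13.4 cmd [2.290e+01 1.000e-01 1.374e+02] meas [ 24.    2.  141.1] F [0.  2.4 2. ] T [0.32 0.08 0.38] gap 9.3 err 0.31
```

View pics/w11.png

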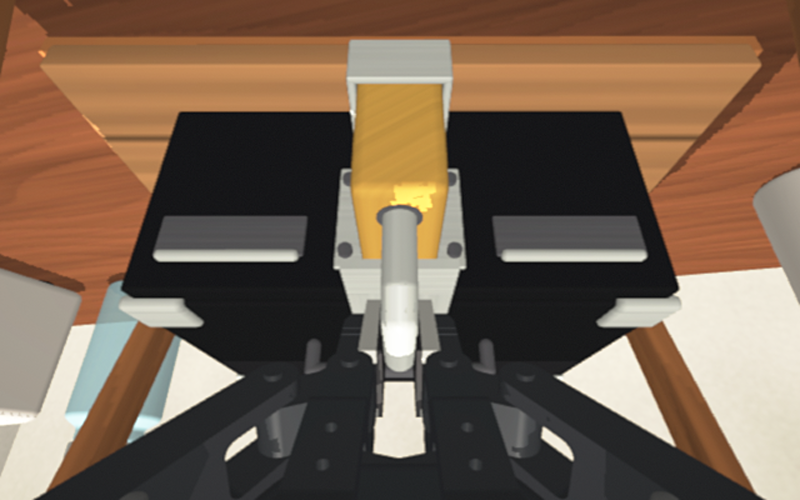

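Call:
servo_tool(
  commands=[
    [[180,0,0,0,0,0,0],[105,0,0,0,0,0,0],[105,0,0,0,0,0,0],[105,0,0,0,0,0,0],[105,0,0,0,0,0,0]],
  ],
)

```text
time: 13.95
tool_pos: [664.7, 52.6, 140.2]
tcp_rot: [-90.2, 45.4, -13.3]
ft_force: [-0.1, -0.6, 0.0]
finger_gap: 50.4
```

```bash
python3 - <<'E'
from h import *
rep()
c=r.calibration("wrist")
p,d=r.snapshot("wrist");crop(p,0,0,640,400,1.25,"pics/w12.png");np.savez("w12.npz",p=p,d=d,pose=c['pose'])
E
```

```text
t 13.95 cmd [2.290e+01 1.000e-01 1.374e+02] meas [ 23.6   1.  140.2] F [-0.  -0.6  0. ] T [ 0.02  0.35 -0.01] gap 50.4 err 0.18
```

View pics/w12.png

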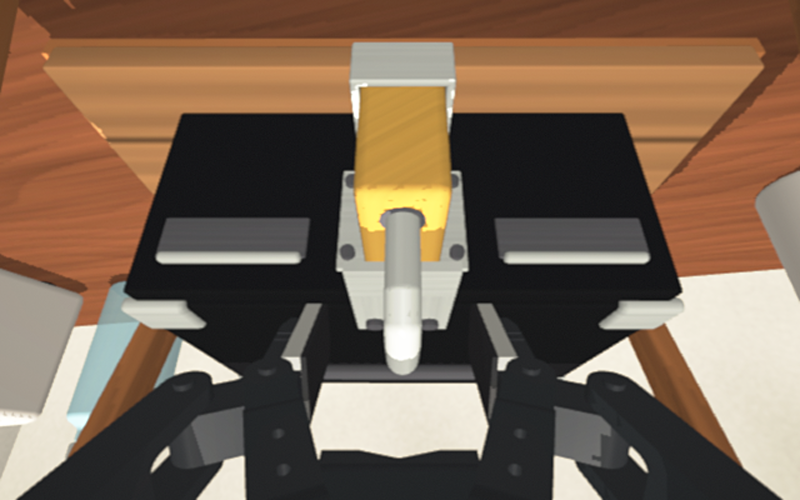

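Call:
servo_tool(
  commands=[
    [[105,-3,0,0,0,0,0],[105,-8,0,0,0,0,0],[105,-12,0,0,0,0,0],[105,-14,0,0,0,0,0],[105,-14,0,0,0,0,0],[105,-14,0,0,0,0,0]],
  ],
)

```text
time: 14.6
tool_pos: [569.5, 75.6, 240.5]
tcp_rot: [-90.1, 45.3, -13.2]
ft_force: [0.9, -0.3, -1.0]
finger_gap: 49.9
```

```bash
python3 - <<'E'
from h import *
rep()
def face(c,d,z0=50,z1=120):
    X=cloud(c,d); q=(X-np.array([*H,0])); a=q@ex;b=q@ey;z=X[...,2]
    for lo,hi in((-115,-35),(35,115)):
        m=(b>lo)&(b<hi)&(z>z0)&(z<z1)&(abs(a-20)<12); print('face',lo,m.sum(),np.median(a[m]).round(2))
    m=(abs(b-2)<5)&(z>150)&(z<230)&(a>-60)&(a<10); print('bar ztop',np.percentile(z[m],[90,98]).round(1) if m.any() else None)
for n in("w8","w12"):
    f=np.load(n+".npz");c=r.calibration("wrist");c['pose']=f['pose'];face(c,f['d'])
for n in("wrist","top","scene"):
    c=r.calibration(n); p,d=r.snapshot(n)
    if n=="wrist": crop(p,0,0,640,400,1.25,"pics/w13.png"); face(c,d)
    if n=="top": crop(p,185,85,365,225,4.4,"pics/t13.png")
    if n=="scene": crop(p,180,120,370,270,4,"pics/s13.png"); face(c,d)
E
```

```text
t 14.6 cmd [2.290e+01 1.000e-01 1.374e+02] meas [-74.4   1.9 240.5] F [ 0.9 -0.1 -1. ] T [ 0.11  0.37 -0.03] gap 49.9 err 0.29
face -115 9813 22.73
face 35 9816 22.46
bar ztop [214.1 218.3]
face -115 11111 22.67
face 35 11234 22.4
bar ztop [185.  186.3]
face -115 4125 22.56
face 35 4136 22.27
bar ztop [185.7 186.4]
face -115 172 20.44
face 35 180 20.33
bar ztop [186.5 188.5]
```

View pics/w13.png

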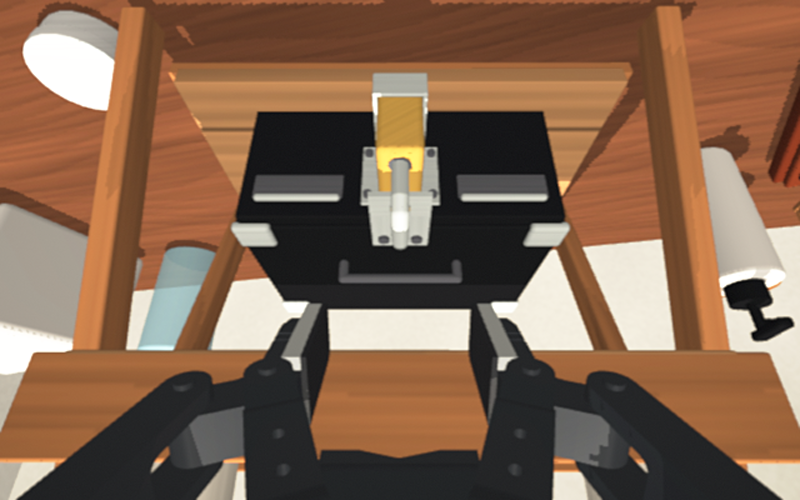

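View pics/s13.png

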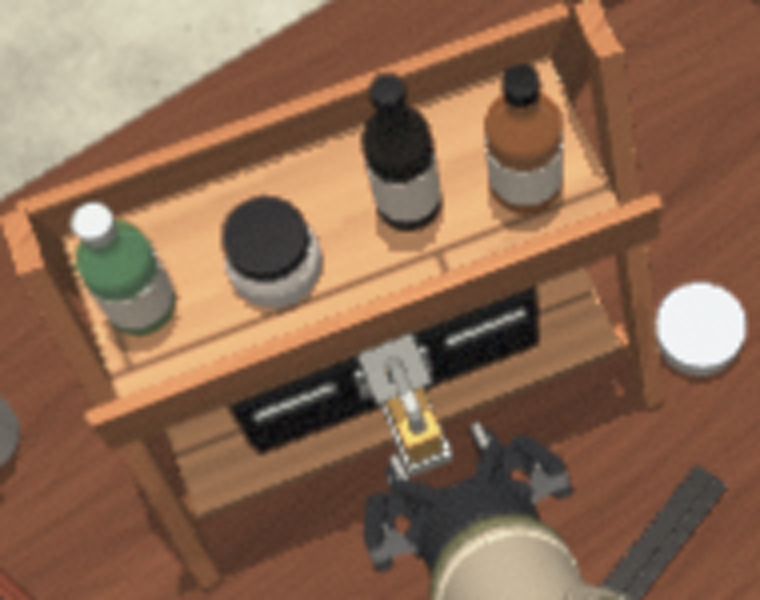

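View pics/t13.png

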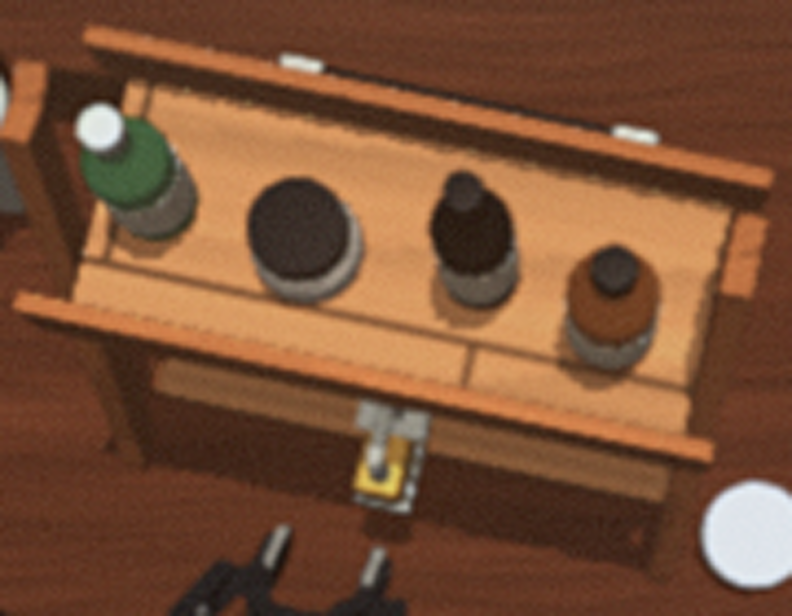

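The shackle stays down with its toe through the hole (w13 about (400,245)). The drawer face reads the same as when it was home, and the bottles stand where they did. I'm handing in.

```bash
python3 - <<'E'
from bench import r
s=r.sense(); print(s['time'],s['ft_force'].round(1)); print(r.hand_in())
E
```

```text
14.75 [ 0.4 -0.6 -0.7]
the job is handed in; nothing more can be done
None
```

The drawer is home and the padlock is locked. I handed the job in at 14.75 s with the gripper open and clear.

- **Drawer:** I pushed it in with the shut fingers until the firm stop, at about 39 N. The face later read the same before and after pressing the shackle, to within 0.2 mm.
- **Shackle:** I turned it with the left finger, gripped the bar with the gripper leaned back 45°, and corrected sideways by feel. The toe entered the hole without meeting the plate.
- **Locking:** The push rose from about 10 N near the end and reached the firm stop at roughly 35.5 mm. I overpressed the stop slightly, to 21 N. I did not see the click as its own force peak. Backing off 2.7 mm dropped the force to 2 N.
- **After letting go:** The bar stayed down, with its top at about 186 mm, which puts its centre near 181 mm (about 34 mm down). That fits the locked rest of 3 mm above the stop within the measuring error.
- **Bystanders:** The bottles, jar and tin look unmoved in the last top and scene pictures. The clipper, brush and comb were not compared one by one, but nothing came near them.

**Disagreements:**
- The real fingertips lay about 43 mm behind the reported TCP, so I worked from the camera and contact instead.
- The wrist camera placed the case 2 to 4 mm deeper than the fixed cameras did.

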